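Dispense one drawer knob through a stiff slide gate

TASK

Slide the grey tray under the dispenser's outlet, then hook the gate's upright lip and pull the stiff gate open by one cell, until the lip is level with the two index tabs (about 55 mm) and no further, so that only the rear drawer knob falls into the tray. Let the gate rest there a moment, then ease it fully shut again; the front knob stays in its cell and the tray stays under the outlet. The gate is thin plastic: move it gently with no hard gripping or slamming, and leave the other things on the counter where they are.

Things in the scene. Friction and masses are not known exactly. Their poses are not given: they have to be found in the camera images.
- dispenser: Aluminium two-cell knob dispenser fixed to the deck. Origin on the deck between the cells; x runs from its front (lip side, towards the robot, yaw within 0.13 rad) to its rear, y left, z up. Cell box: x -63 to +63, y -30 to +30, z 105 to 151 mm, open on top; divider at x = 0, each cell 52 mm square. The gate (top at z = 104 mm) is the floor of both cells.
- outlet (a point): Centre of the rear cell's underside, at x 29, y 0, z 96 mm of the dispenser, axes alike. The rear knob falls from here; the tray's centre belongs below it (within 28 mm in x, 45 mm in y). The tray passes in along y between the legs: 10 mm square, at x = -50 and +110, y = +-33 mm, so 150 mm clear between front and rear legs, below z = 96 mm.
- index_mark (a point): Point midway between the two index tabs, at x -158, y 0, z 120 mm of the dispenser. The tabs (8 mm long, top at z = 120 mm) stand at y = +-33 mm on the ends of two 6 mm wide guide bars (y = +-33 mm, z 96 to 108 mm) that run from x = -159 to +120 mm beside the gate. At 55 mm of opening the lip is level with them.
- gate (a joint): Opening of the white plastic slide gate (m): 0 shut (starts 0 to 0.005), grows towards the dispenser's -x, ends at 0.11. Stiff: about 9 N friction plus 25 N per m/s, no spring, stays where left. One cell = 0.055; from about 0.05 the rear knob drops, near 0.09 the front one would. Gripper force on gate or dispenser must stay under 60 N; a firm clamp or a slam exceeds it.
- gate_lip (a point): Middle of the top edge of the gate's upright lip, a plate 56 mm wide (y), 6 mm thick (x), 40 mm high (z 104 to 144 mm). With the gate shut it is at x = -103 mm of the dispenser, leaving a 37 mm gap to the cell box behind it, with the gate plate as the gap's floor. It moves with the gate.
- tray: Loose grey plastic tray, open on top, 110 mm (x) x 160 mm (y) x 30 mm high, walls and floor about 4 mm, 0.25 kg. Origin at the centre of its underside. It starts on the deck to the left or the right of the dispenser, its long axis roughly along the dispenser's y.
- rear_knob: Walnut drawer knob 40 mm in diameter, 34 mm high, standing in the rear cell. Origin at the centre of its foot, z up through the head.
- front_knob: The same knob, standing in the front cell, where it must stay. Origin at the centre of its foot.
- stopper: Green glass bottle stopper, 46 mm in diameter and 62 mm high, standing on its wide head on the side of the dispenser where the tray is not. Origin at the centre of its underside. Leave alone.
- corner_guard: White nylon L-shaped pallet corner guard, 100 x 60 x 60 mm, lying on the deck. Origin under the centre of its 100 x 60 mm base. Leave alone.
- tape_roll: Roll of clear packing tape lying flat, 100 mm across, 48 mm high. Origin at the centre of its underside. Leave alone.
- wrench: Steel wrench 170 mm long, lying behind the dispenser. Origin at its middle, underside; x along its length. Leave alone.

How it is judged (in metres and radians):
On the way, in this order (a step that is already met when the one before it is completed fails the run):
1. the tray stands under the outlet with the gate still shut (x of tray in the frame of outlet between -0.028 and 0.028 m and y of tray in the frame of outlet between -0.045 and 0.045 m and value of joint gate below 0.012 m), for 0.2 s.
2. the gate rests open by one cell (43 to 68 mm), the rear knob is in the tray and the front knob in its cell (value of joint gate between 0.043 and 0.068 m and velocity of joint gate between -0.01 and 0.01 m/s and x of rear_knob in the frame of tray between -0.052 and 0.052 m and y of rear_knob in the frame of tray between -0.077 and 0.077 m and z of rear_knob in the frame of tray below 0.045 m and z of front_knob in the frame of dispenser above 0.095 m and y of front_knob in the frame of dispenser between -0.028 and 0.028 m and x of front_knob in the frame of dispenser between -0.057 and 0 m), for 0.2 s.
At the end, for the whole second after the job is handed in: The gate is shut (within 6 mm) and at rest, the tray stands under the outlet (within 28 mm along the dispenser's x, 45 mm along its y), the rear knob lies in the tray, and the front knob is still in its cell (value of joint gate below 0.006 m and velocity of joint gate between -0.01 and 0.01 m/s and x of tray in the frame of outlet between -0.028 and 0.028 m and y of tray in the frame of outlet between -0.045 and 0.045 m and x of rear_knob in the frame of tray between -0.052 and 0.052 m and y of rear_knob in the frame of tray between -0.077 and 0.077 m and z of rear_knob in the frame of tray below 0.045 m and z of front_knob in the frame of dispenser above 0.095 m and y of front_knob in the frame of dispenser between -0.028 and 0.028 m and x of front_knob in the frame of dispenser between -0.057 and 0 m and linear speed of tray below 0.02 m/s and linear speed of rear_knob below 0.05 m/s); the robot touches nothing.
It fails at once if the gate is pulled more than 75 mm open (value of joint gate above 0.075 m).
It fails at once if the front knob leaves its cell (z of front_knob in the frame of dispenser below 0.09 m).
It fails at once if the gripper or arm presses the gate or dispenser with more than 60 N (contact force between any of the fingers, the arm and dispenser above 60 N).
It fails at once if the glass stopper is tipped over (angle between stopper's own z axis and vertical above 0.5 rad).
It fails at once if a bystander is moved by more than 25 mm (distance of any of stopper, corner_guard, tape_roll, wrench from where it was at the start of the episode above 0.025 m).
It also fails if it takes over 62 s, if anything falls off the work surface, if the arm or the gripper's body presses on something with over 40 N, if the wrist force passes 120 N, or if a joint passes its speed limit or range.

ROBOT

A 6-joint arm with a two-finger parallel gripper is mounted at the origin on the work surface. World frame = base frame: x ahead of the robot, y to its left, z up, the work surface at z = 0. Lengths are in mm, angles in rad, forces in N, time in s.
With the tool pointing down it reaches from about 350 to 875 mm from the base axis. Payload 4.2 kg.
Tool frame: the origin (TCP) lies between the finger pads; the fingertips stand 17 mm ahead of it and the grasp point (between the pads) lies 2 mm behind it; z points along the fingers, y is the line along which they close (so a half turn about z gives the same grasp; the last joint's range is limited). The gripper opens to 85 mm and grips with 20 to 120 N. Pads are 22 mm wide; open, the fingers measure 114 mm over their backs; the gripper's body (76 mm by 85 mm) begins 54 mm behind the grasp point. The pads swing forward as they close: fully open they stand 13 mm farther back than shut.
Start: joints at [1.502, 0.385, 0.008, 0, -1.194, -0.259], TCP at [201.193, 591.71, 248.312] pointing down, gripper open.
Joint ranges: [-3.14, 3.14], [-1.21, 2.06], [-1.07, 1.41], [-3.16, 2.05], [-2.99, -0.16], [-3.1, 3.1]. Speed limits (rad/s): [2.79, 2.79, 3.14, 3.14, 3.14, 3.14].

INTERFACE

Orientations are given as a unit quaternion [x, y, z, w].
In Python, from bench import arm gives the robot as it stands.
- The arm moves only by the shell command python3 jog.py 'ROWS' [OPENING]. ROWS is a JSON object whose key "segments" holds a list of rows, 1 to 10 of them, each of 6 numbers: dx, dy, dz in fractions of the full range, 1 being 0.5 m, then a rotation vector rx, ry, rz in a scale on which 1.0 is 90 degrees; each row is the pose to reach, as a shift and turn from the pose commanded when the command began, along the tool's axes at that moment; what a row does not reach only later rows make up. A row lasts 1/10 s, in which the tool goes at most 50 mm and 0.15 rad, less where a joint would pass 70% of its speed; a pose out of reach is approached as far as the arm can. OPENING is the finger opening in mm, set as the command begins (- or left out keeps the last). The fingers move at their own pace and stop on an object; the grip force is fixed at half the most. Time passes only in rows, so rows that do not move let the fingers close. It prints the time, the measured TCP pose, the force, the opening and the grip force at its end. Input that does not fit is refused with a message, and nothing moves.
- arm.read_state(): the state, without advancing time (a new reading comes with each control period).
- arm.get_image(name): name is "scene" or "top" or "wrist"; returns the picture (420x560x3 uint8, blue, green, red); there is no depth.
- arm.get_calibration(name): a dict with "K" (3x3 intrinsics, pixels), "rvec" (rotation vector, rad) and "tvec" (3), from world to camera coordinates, as OpenCV has them. Camera axes: x right, y down, z forward; pixel columns grow to the right and rows downward; lengths in mm; the calibration is good to about 2 mm. The wrist camera is an equidistant fisheye: a pixel r from the principal point sees the ray r / f radians off the axis. A picture is of the moment at which its call begins: read the wrist's pose just before it. get_calibration takes no time and is no camera call; for the wrist camera it gives the pose at the moment of the call.
- arm.job_done(): hands the job in; it is judged then, once.
The state is a dict: "clock": time; "joints": joint angles; "joint_vel": joint speeds; "joint_efforts": joint torques, N m; "position": TCP position; "ee_rot": TCP orientation; "contact_force": force on the tool from outside, world axes, zero at the start; "wrist_torque": the same for the moment, N m; "gripper_width": finger opening in mm; "grasp_force": force on a finger pad.
Only numpy, scipy, OpenCV 4.12 (cv2) and the standard library are available. Lean on these libraries where they do the work, as an engineer would, in place of code of your own. Each camera call takes 0.05 s, during which the arm holds its last target. There are 200 camera calls.

## Working session

There is one attempt and no reset: what is moved stays moved. The work goes in short steps, Python scripts to look and compute and a shell command to move; the robot and the scene stay as the last step left them, time stands still between calls to the robot, and variables do not carry over. Pictures are saved under pics/ and viewed, at most 10 in all, crops included, and the job is handed in when it is done.

```bash
ls; mkdir -p pics; python3 - <<'E'
from bench import arm
import cv2,numpy as np
for n in("scene","top"):
    cv2.imwrite(f"pics/{n}0.png",arm.get_image(n)); c=arm.get_calibration(n); print(n,np.round(c["K"],1).tolist(),np.round(c["rvec"],3),np.round(c["tvec"],1))
s=arm.read_state();print(s["position"],s["ee_rot"],s["clock"])
E
```

```text
bench.py
jog.py
pics
scene [[424.4, 0.0, 272.0], [0.0, 424.4, 209.9], [0.0, 0.0, 1.0]] [ 1.923  1.608 -0.624] [ -69.5 -328.9 1391.7]
top [[380.8, 0.0, 283.4], [0.0, 380.8, 210.9], [0.0, 0.0, 1.0]] [ 2.144 -2.147  0.202] [-35.5 542.5 898.6]
[201.05493755 591.2660991  247.33024863] [ 9.86581987e-01 -1.63263646e-01 -1.09678151e-04  9.75970605e-04] 0.1
```

View pics/top0.png

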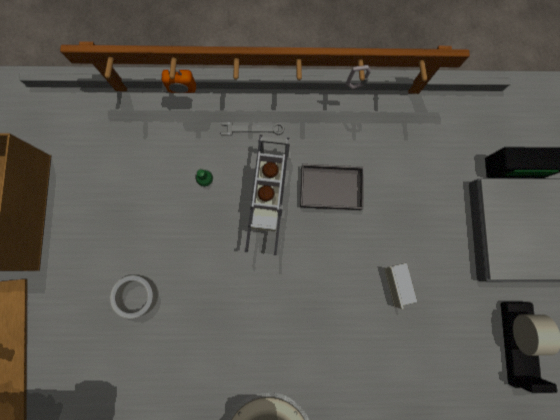

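View pics/scene0.png

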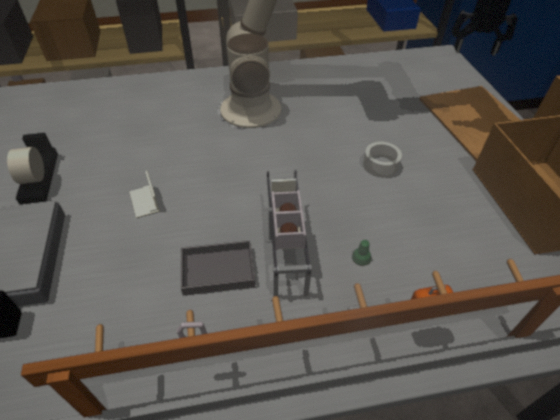

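The top view shows the dispenser at about (265,195), with its lip at (264,215) towards the robot. The tray is on its right at (331,187) and the stopper on its left at (204,177). The corner guard is at (403,285), the tape at (132,297) and the wrench at (252,130). Next I'll zoom in for exact corners.

```bash
python3 - <<'E'
import cv2
t=cv2.imread("pics/top0.png")[125:265,225:375]; s=cv2.imread("pics/scene0.png")[160:305,170:320]
cv2.imwrite("pics/c1.png",cv2.resize(t,None,fx=5,fy=4.2857,interpolation=cv2.INTER_CUBIC) if 0 else cv2.convertScaleAbs(cv2.resize(t,(600,560),interpolation=cv2.INTER_CUBIC),alpha=1.6))
cv2.imwrite("pics/c2.png",cv2.convertScaleAbs(cv2.resize(s,(600,580),interpolation=cv2.INTER_CUBIC),alpha=1.6))
E
```

```text
(no output)
```

View pics/c1.png

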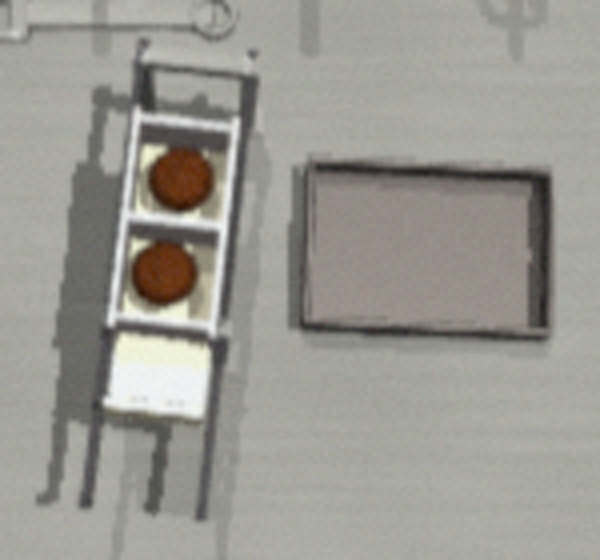

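View pics/c2.png

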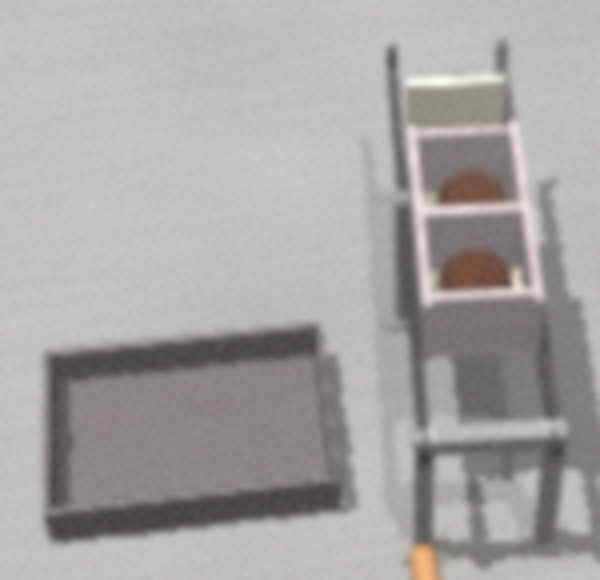

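The zooms show the dispenser rim, with top-crop corners (109,328), (218,331), (241,120) and (134,117). The tray rim corners are (306,157), (551,170), (549,338) and (302,328). I'll fit both from the two views.

```bash
cat > h.py <<'E'
from bench import arm
import cv2,numpy as np
from scipy.optimize import least_squares
def proj(n,P):
    c=arm.get_calibration(n);return cv2.projectPoints(np.array(P,float),np.array(c["rvec"]),np.array(c["tvec"]),np.array(c["K"]),None)[0][:,0]
def place(q,P):
    P=np.array(P,float);a=q[2];return np.c_[q[0]+P[:,0]*np.cos(a)-P[:,1]*np.sin(a),q[1]+P[:,0]*np.sin(a)+P[:,1]*np.cos(a),P[:,2]]
def fit(obs,q0):
    f=lambda q:np.concatenate([(proj(n,place(q,P))-U).ravel() for n,P,U in obs])
    r=least_squares(f,q0);print("rms px",np.sqrt(np.mean(r.fun**2)),"q",r.x);return r.x
T=lambda L:np.array(L)/4+[225,125]
S=lambda L:np.array(L)/4+[170,160]
E
python3 - <<'E'
from h import *
R=[(-63,30,151),(-63,-30,151),(63,-30,151),(63,30,151)]
q=fit([("top",R+[(-162,33,120),(-162,-33,120)],T([(109,328),(218,331),(241,120),(134,117),(87,507),(202,518)])),("scene",R,S([(521,123),(409,125),(425,304),(543,297)]))],[500,0,0])
Z=[(55,80,30),(55,-80,30),(-55,-80,30),(-55,80,30)]
t=fit([("top",Z,T([(306,157),(551,170),(549,338),(302,328)])),("scene",Z,S([(342,486),(47,513),(45,352),(318,323)]))],[500,-200,0])
d=t[:2]-q[:2];c,s=np.cos(q[2]),np.sin(q[2])
print("tray in disp",c*d[0]+s*d[1],-s*d[0]+c*d[1],t[2]-q[2])
for P in((29,0,96),(-103,0,144),(-80,0,130)):print(P,place(q,[P])[0])
# lip opening
L=[(-106,28,144),(-106,-28,144)]
print((proj("top",place(q,L))-[225,125])*4)
s=arm.read_state();print(s["clock"],s["position"],s["joints"])
E
```

```text
rms px 0.8922455948594753 q [ 5.94763868e+02 -1.38241985e+00 -1.06033668e-01]
rms px 1.1204163060161432 q [ 6.10654385e+02 -1.62074128e+02 -4.48016725e-02]
tray in disp 32.808091385160026 -158.10744025606405 0.06123199540664869
(29, 0, 96) [623.60099555  -4.4516374   96.        ]
(-103, 0, 144) [492.34234772   9.51859418 144.        ]
(-80, 0, 130) [515.21317272   7.08438716 130.        ]
[[103.1922187  404.08612259]
 [204.56485694 414.73576636]]
0.1 [201.05493755 591.2660991  247.33024863] [ 1.50158979e+00  3.85486145e-01  6.77017082e-03 -4.33534273e-04
 -1.19400280e+00 -2.58629297e-01]
```

```bash
cat >> h.py <<'E'
from scipy.spatial.transform import Rotation as Ro
Q=np.array([594.76,-1.38,-0.1060])
def go(xd,yd,z):
    "shift and turn in tool axes to reach dispenser-frame x,y and height z, tool y along dispenser -x"
    s=arm.read_state();R=Ro.from_quat(s["ee_rot"])
    p=place(Q,[(xd,yd,z)])[0];a=Q[2]-np.pi/2
    W=Ro.from_matrix(np.c_[[np.cos(a),np.sin(a),0],[np.sin(a),-np.cos(a),0],[0,0,-1]])
    print("at disp",loc(),"t",round(s["clock"],2),"F",np.round(s["contact_force"],1),"w",s["gripper_width"])
    print("shift",np.round(R.inv().apply(p-s["position"]),1),"turn",np.round((R.inv()*W).as_rotvec(),4))
def loc():
    s=arm.read_state();d=np.array(s["position"])-[Q[0],Q[1],0];c,n=np.cos(Q[2]),np.sin(Q[2])
    return np.round([c*d[0]+n*d[1],-n*d[0]+c*d[1],d[2]],1)
E
python3 -c "
from h import *
go(31,-266,230)"
```

```text
at disp [-454.2  547.7  247.3] t 0.1 F [ 0.4  0.4 -0.7] w 85.34463331045542
shift [652.4 686.8  18.7] turn [ 0.0016 -0.0014  1.3488]
```

The manual's scale: shifts go in shares of 0.5 m and turns go in shares of 90 degrees. Converting my numbers, 343 mm / 500 = 0.686, 326 mm / 500 = 0.652, 1.349 rad / 1.5708 = 0.8588.

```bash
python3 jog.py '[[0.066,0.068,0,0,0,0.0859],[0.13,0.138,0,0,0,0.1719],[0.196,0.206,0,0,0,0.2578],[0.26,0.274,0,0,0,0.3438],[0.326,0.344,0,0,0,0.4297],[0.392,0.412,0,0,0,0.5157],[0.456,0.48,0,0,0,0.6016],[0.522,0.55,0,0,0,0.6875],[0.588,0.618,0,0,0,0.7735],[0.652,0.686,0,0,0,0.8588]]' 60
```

```text
refused: ROWS must be an object with the rows under "segments". Nothing was moved.
```

I used the wrong layout. The manual says an object with the rows under "segments"; once more.

```bash
python3 jog.py '{"segments": [[0.066,0.068,0,0,0,0.0859],[0.13,0.138,0,0,0,0.1719],[0.196,0.206,0,0,0,0.2578],[0.26,0.274,0,0,0,0.3438],[0.326,0.344,0,0,0,0.4297],[0.392,0.412,0,0,0,0.5157],[0.456,0.48,0,0,0,0.6016],[0.522,0.55,0,0,0,0.6875],[0.588,0.618,0,0,0,0.7735],[0.652,0.686,0,0,0,0.8588]]}' 60; python3 -c "
from h import *
go(31,-266,230)"
```

```text
clock: 1.1
position: [399.6, 160.1, 248.3]
ee_rot: [-0.667, 0.745, 0.0, 0.0]
contact_force: [0.7, -0.6, 0.4]
gripper_width: 60.1
grasp_force: 0.0
at disp [-211.2  139.9  248.3] t 1.1 F [ 0.7 -0.6  0.4] w 60.07753441340533
shift [ 404.6 -244.3   18.2] turn [ 0.      0.0002 -0.0051]
```

Scaled: 404.6 mm / 500 = 0.8092, -244.3 mm / 500 = -0.4886, -0.005 rad / 1.5708 = -0.0032.

```bash
python3 jog.py '{"segments": [[0.08,-0.048,0,0,0,0],[0.162,-0.098,0,0,0,0],[0.242,-0.146,0,0,0,0],[0.324,-0.196,0,0,0,0],[0.404,-0.244,0,0,0,0],[0.486,-0.294,0,0,0,0],[0.566,-0.342,0,0,0,0],[0.648,-0.39,0,0,0,0],[0.728,-0.44,0,0,0,0],[0.8092,-0.4886,0.036,0,0,-0.0032]]}' && python3 -c "
from h import *
go(31,-266,27)"
```

```text
clock: 2.1
position: [601.1, -268.1, 232.5]
ee_rot: [-0.671, 0.742, -0.002, 0.001]
contact_force: [1.3, 1.2, 1.2]
gripper_width: 60.2
grasp_force: 0.0
at disp [  34.5 -264.5  232.5] t 2.1 F [1.3 1.2 1.2] w 60.170879131185416
shift [  1.2   4.5 205.5] turn [-0.005  -0.0013  0.0054]
```

Scaled: 203 mm / 500 = 0.406, 195 mm / 500 = 0.39.

```bash
python3 jog.py '{"segments": [[0,0,0.08,0,0,0],[0,0,0.16,0,0,0],[0,0,0.24,0,0,0],[0,0,0.31,0,0,0],[0,0,0.36,0,0,0],[0,0,0.39,0,0,0],[0,0,0.406,0,0,0],[0,0,0.406,0,0,0]]}' && python3 - <<'E'
from h import *
go(31,-101,27)
cv2.imwrite("pics/p1.png",cv2.convertScaleAbs(cv2.resize(arm.get_image("top")[125:285,225:425],(600,480),interpolation=cv2.INTER_CUBIC),alpha=1.6))
E
```

```text
clock: 2.9
position: [599.1, -265.6, 26.9]
ee_rot: [-0.671, 0.742, 0.0, -0.0]
contact_force: [0.1, -0.5, -0.2]
gripper_width: 60.3
grasp_force: 0.0
at disp [  32.2 -262.2   26.9] t 2.9 F [ 0.1 -0.5 -0.2] w 60.33012708828891
shift [-1.612e+02  4.000e-01 -1.000e-01] turn [0.0013 0.0001 0.005 ]
```

View pics/p1.png

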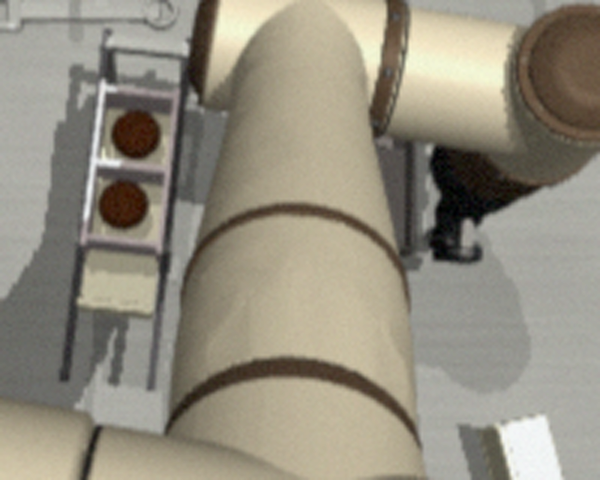

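The gripper stands just right of the tray's outer end at (410,260), but the arm hides most of it. I'll check how high the links sit above the dispenser in the scene view.

```bash
python3 -c "
from h import *
cv2.imwrite('pics/p2.png',cv2.convertScaleAbs(cv2.resize(arm.get_image('scene')[40:340,60:460],(800,600)),alpha=1.5))"
```

```text
(no output)
```

View pics/p2.png

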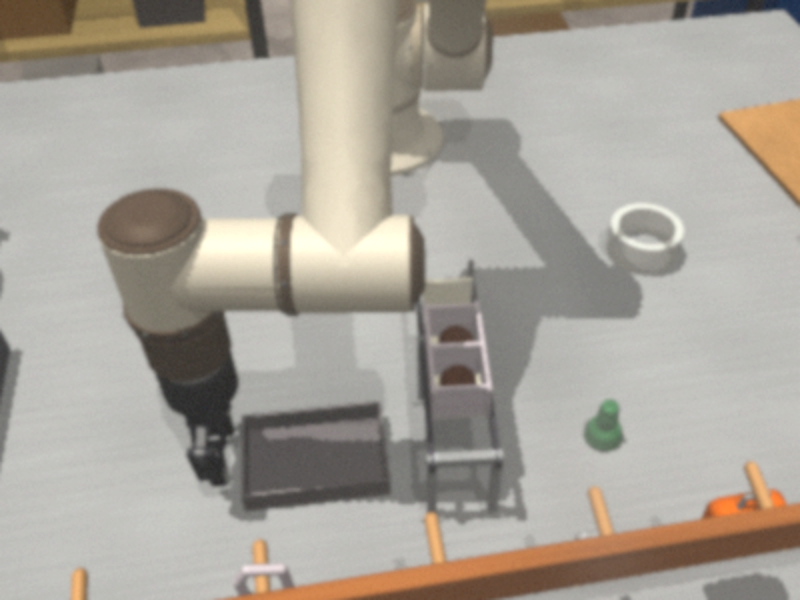

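The wrist link crosses well above the dispenser. The gripper at (210,470) is beside the tray's outer wall at (243,480), with free floor ahead. I'll push now, slowing down at the end.

Scaled: -86 mm / 500 = -0.172, -76 mm / 500 = -0.152.

```bash
python3 jog.py '{"segments": [[-0.012,0,0,0,0,0],[-0.024,0,0,0,0,0],[-0.036,0,0,0,0,0],[-0.052,0,0,0,0,0],[-0.072,0,0,0,0,0],[-0.092,0,0,0,0,0],[-0.112,0,0,0,0,0],[-0.132,0,0,0,0,0],[-0.152,0,0,0,0,0],[-0.172,0,0,0,0,0]]}' && python3 jog.py '{"segments": [[-0.02,0,0,0,0,0],[-0.04,0,0,0,0,0],[-0.06,0,0,0,0,0],[-0.08,0,0,0,0,0],[-0.098,0,0,0,0,0],[-0.114,0,0,0,0,0],[-0.128,0,0,0,0,0],[-0.138,0,0,0,0,0],[-0.146,0,0,0,0,0],[-0.15,0,0,0,0,0]]}' && python3 -c "
from h import *
go(31,-130,27)"
```

```text
clock: 4.0
position: [608.0, -179.2, 27.5]
ee_rot: [-0.671, 0.742, 0.0, -0.0]
contact_force: [0.7, -1.0, 1.4]
gripper_width: 60.1
grasp_force: 1.0
clock: 5.0
position: [615.5, -105.1, 27.5]
ee_rot: [-0.671, 0.742, 0.0, -0.0]
contact_force: [0.6, -1.7, 0.6]
gripper_width: 59.8
grasp_force: 0.9
at disp [  31.6 -101.    27.5] t 5.0 F [ 0.6 -1.7  0.6] w 59.794421271463
shift [29.   0.7  0.5] turn [ 0.0002 -0.      0.0051]
```

Scaled: -205 mm / 500 = -0.41, -200 mm / 500 = -0.4, 0.005 rad / 1.5708 = 0.0032.

```bash
python3 jog.py '{"segments": [[0.02,0,0,0,0,0],[0.06,0,0,0,0,0],[0.08,0,-0.06,0,0,0],[0.08,0,-0.15,0,0,0],[0.08,0,-0.24,0,0,0],[0.08,0,-0.33,0,0,0],[0.08,0,-0.4,0,0,0],[0.08,0,-0.41,0,0,0.0032]]}' 30 && python3 - <<'E'
from h import *
cv2.imwrite("pics/p3.png",cv2.convertScaleAbs(cv2.resize(arm.get_image("scene")[160:305,170:320],(600,580),interpolation=cv2.INTER_CUBIC),alpha=1.6))
go(-105,0,230)
E
```

```text
clock: 5.8
position: [613.6, -146.3, 238.5]
ee_rot: [-0.669, 0.744, -0.004, 0.004]
contact_force: [0.3, -0.3, -0.3]
gripper_width: 30.1
grasp_force: 0.0
at disp [  33.1 -141.8  236.4] t 5.85 F [-0.3 -0.   0.2] w 29.88761296766575
shift [-141.7  138.3    5.5] turn [-0.0071  0.0008 -0.0009]
```

View pics/p3.png

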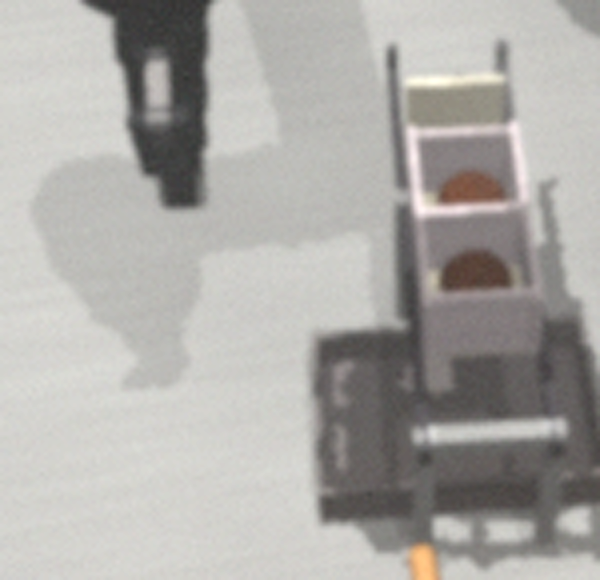

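The tray is under the outlet, with its left rim corners at (315,335) and (322,495). I'll work out its pose, then move over the lip.

Scaled: -141.7 mm / 500 = -0.2834, 138.3 mm / 500 = 0.2766.

```bash
python3 jog.py '{"segments": [[-0.056,0.056,0,0,0,0],[-0.112,0.112,0,0,0,0],[-0.17,0.166,0,0,0,0],[-0.226,0.22,0.004,0,0,0],[-0.27,0.26,0.008,0,0,0],[-0.2834,0.2766,0.009,0,0,0],[-0.2834,0.2766,0.009,0,0,0],[-0.2834,0.2766,0.009,0,0,0]]}' && python3 - <<'E'
from h import *
t=fit([("scene",[(55,-80,30),(-55,-80,30)],S([(322,495),(315,335)]))],[620,0,-.1])
d=t[:2]-Q[:2];c,s=np.cos(Q[2]),np.sin(Q[2]);print("tray disp",c*d[0]+s*d[1],-s*d[0]+c*d[1],t[2]-Q[2])
go(-105,0,128)
c=arm.get_calibration("wrist");im=arm.get_image("wrist");print(c["K"])
cv2.imwrite("pics/w1.png",cv2.convertScaleAbs(im,alpha=1.6))
E
```

```text
clock: 6.65
position: [489.3, 9.8, 227.5]
ee_rot: [-0.669, 0.744, 0.0, -0.0]
contact_force: [0.4, -0.3, 0.2]
gripper_width: 30.0
grasp_force: 0.0
rms px 0.23507390242866444 q [ 6.33073070e+02 -1.23040743e+01 -1.05565934e-01]
tray disp 39.25381334409101 -6.809175826137641 0.00043406610641850973
at disp [-106.1   -0.   227.5] t 6.65 F [ 0.4 -0.3  0.2] w 29.96368690433464
shift [-0.  -1.2 99.5] turn [ 0.0007 -0.0004 -0.0002]
[[325.1922621    0.         273.58739087]
 [  0.         325.1922621  208.1117344 ]
 [  0.           0.           1.        ]]
```

View pics/w1.png

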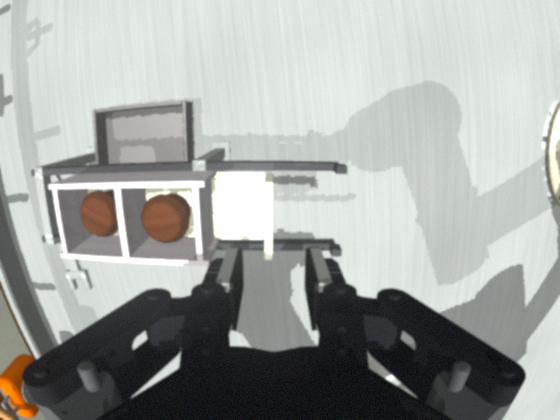

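The wrist view shows the lip's top edge as a strip around col 264-273, rows 172-258. It lies midway between the fingertips (inner faces at cols 242 and 306), with the gap behind it. I'll check this against the model.

```bash
python3 - <<'E'
from h import *
c=arm.get_calibration("wrist")
P=[(-106,28,144),(-106,-28,144),(-100,28,144),(-100,-28,144),(-63,30,151),(-63,-30,151),(63,-30,151),(-162,-33,120),(-162,33,120)]
p=cv2.fisheye.projectPoints(place(Q,P)[:,None],np.array(c["rvec"],float),np.array(c["tvec"],float),c["K"],np.zeros(4))[0][:,0]
for a,b in zip(P,p):print(a,b.round(1))
E
```

```text
(-106, 28, 144) [273.5 261. ]
(-106, -28, 144) [273.5 182.8]
(-100, 28, 144) [265.  260.9]
(-100, -28, 144) [264.3 182.8]
(-63, 30, 151) [211.9 267.1]
(-63, -30, 151) [206.5 182.3]
(63, -30, 151) [ 49.9 186.2]
(-162, -33, 120) [349.5 170.3]
(-162, 33, 120) [344.2 253.1]
```

Scaled: 80 mm / 500 = 0.16, 74 mm / 500 = 0.148.

```bash
python3 jog.py '{"segments": [[0,-0.002,0.03,0,0,0],[0,-0.002,0.06,0,0,0],[0,-0.002,0.084,0,0,0],[0,-0.002,0.104,0,0,0],[0,-0.002,0.12,0,0,0],[0,-0.002,0.134,0,0,0],[0,-0.002,0.148,0,0,0],[0,-0.002,0.16,0,0,0],[0,-0.002,0.16,0,0,0]]}' 24 && python3 -c "
from h import *
go(-105,0,128)"
```

```text
clock: 7.6
position: [489.5, 10.1, 147.2]
ee_rot: [-0.669, 0.744, 0.0, -0.001]
contact_force: [-1.3, 0.1, -0.0]
gripper_width: 23.9
grasp_force: 0.0
at disp [-105.9    0.3  147.2] t 7.6 F [-1.3  0.1 -0. ] w 23.91165183816325
shift [ 0.3 -0.9 19.2] turn [ 0.0015 -0.0006 -0.    ]
```

Scaled: 17 mm / 500 = 0.034, 15 mm / 500 = 0.03.

```bash
python3 jog.py '{"segments": [[0,-0.001,0.008,0,0,0],[0,-0.001,0.016,0,0,0],[0,-0.001,0.024,0,0,0],[0,-0.001,0.03,0,0,0],[0,-0.001,0.034,0,0,0],[0,-0.001,0.034,0,0,0]]}' && python3 -c "
from h import *
go(-105,0,130)"
```

```text
clock: 8.2
position: [490.3, 10.1, 130.7]
ee_rot: [-0.669, 0.744, 0.0, -0.0]
contact_force: [-1.0, 0.7, 0.1]
gripper_width: 23.9
grasp_force: 0.0
at disp [-105.1    0.3  130.7] t 8.2 F [-1.   0.7  0.1] w 23.853410296569493
shift [ 0.3 -0.1  0.7] turn [ 0.0006 -0.0002 -0.0001]
```

Scaled: 6 mm / 500 = 0.012, 5 mm / 500 = 0.01.

```bash
for r in 1; do python3 jog.py '{"segments": [[0,0.002,0,0,0,0],[0,0.004,0,0,0,0],[0,0.006,0,0,0,0],[0,0.008,0,0,0,0],[0,0.01,0,0,0,0],[0,0.012,0,0,0,0]]}'; done; python3 -c "
from h import *
print(loc())"; python3 jog.py '{"segments": [[0,0.002,0,0,0,0],[0,0.004,0,0,0,0],[0,0.006,0,0,0,0],[0,0.008,0,0,0,0],[0,0.01,0,0,0,0],[0,0.012,0,0,0,0]]}'; python3 -c "
from h import *
print(loc())"
```

```text
clock: 8.8
position: [484.4, 10.8, 131.1]
ee_rot: [-0.669, 0.744, -0.0, 0.0]
contact_force: [-0.0, -0.5, -0.5]
gripper_width: 23.7
grasp_force: 0.0
[-111.     0.4  131.1]
clock: 9.4
position: [481.5, 11.5, 131.5]
ee_rot: [-0.669, 0.743, -0.002, 0.003]
contact_force: [8.8, -4.5, -6.1]
gripper_width: 24.1
grasp_force: 4.6
[-114.     0.8  131.5]
```

Scaled: 30 mm / 500 = 0.06, 27 mm / 500 = 0.054.

```bash
python3 jog.py '{"segments": [[0,0.006,0,0,0,0],[0,0.012,0,0,0,0],[0,0.018,0,0,0,0],[0,0.024,0,0,0,0],[0,0.03,0,0,0,0],[0,0.036,0,0,0,0],[0,0.042,0,0,0,0],[0,0.048,0,0,0,0],[0,0.054,0,0,0,0],[0,0.06,0,0,0,0]]}'; python3 -c "
from h import *
print(loc())"; python3 jog.py '{"segments": [[0,0.006,0,0,0,0],[0,0.012,0,0,0,0],[0,0.018,0,0,0,0],[0,0.024,0,0,0,0],[0,0.028,0,0,0,0],[0,0.03,0,0,0,0],[0,0.03,0,0,0,0]]}'; python3 -c "
from h import *
print(loc())"
```

```text
clock: 10.4
position: [451.8, 14.9, 131.6]
ee_rot: [-0.669, 0.743, -0.002, 0.003]
contact_force: [10.1, -4.7, -6.3]
gripper_width: 24.2
grasp_force: 5.0
[-143.9    1.1  131.6]
clock: 11.1
position: [436.5, 16.6, 131.5]
ee_rot: [-0.669, 0.743, -0.002, 0.003]
contact_force: [8.0, -2.1, -5.7]
gripper_width: 23.9
grasp_force: 4.2
[-159.3    1.1  131.5]
```

Scaled: 8 mm / 500 = 0.016, 7 mm / 500 = 0.014.

```bash
python3 jog.py '{"segments": [[0,0.004,0,0,0,0],[0,0.008,0,0,0,0],[0,0.012,0,0,0,0],[0,0.014,0,0,0,0],[0,0.016,0,0,0,0],[0,0.016,0,0,0,0],[0,0.016,0,0,0,0]]}'; python3 -c "
from h import *
print(loc())
a=cv2.resize(arm.get_image('wrist')[100:290,20:420],(800,380));b=cv2.resize(arm.get_image('scene')[190:310,230:330],(264,317),interpolation=cv2.INTER_CUBIC)
o=np.zeros((597,800,3),np.uint8);o=np.zeros((600,800,3),np.uint8);o[:380]=a;b=cv2.resize(b,(264,220));o[380:,:264]=b
cv2.imwrite('pics/w2.png',cv2.convertScaleAbs(o,alpha=1.5))"
```

```text
clock: 11.8
position: [428.7, 17.5, 131.6]
ee_rot: [-0.669, 0.743, -0.002, 0.003]
contact_force: [8.7, -2.5, -5.4]
gripper_width: 24.0
grasp_force: 4.3
[-167.2    1.2  131.6]
```

View pics/w2.png

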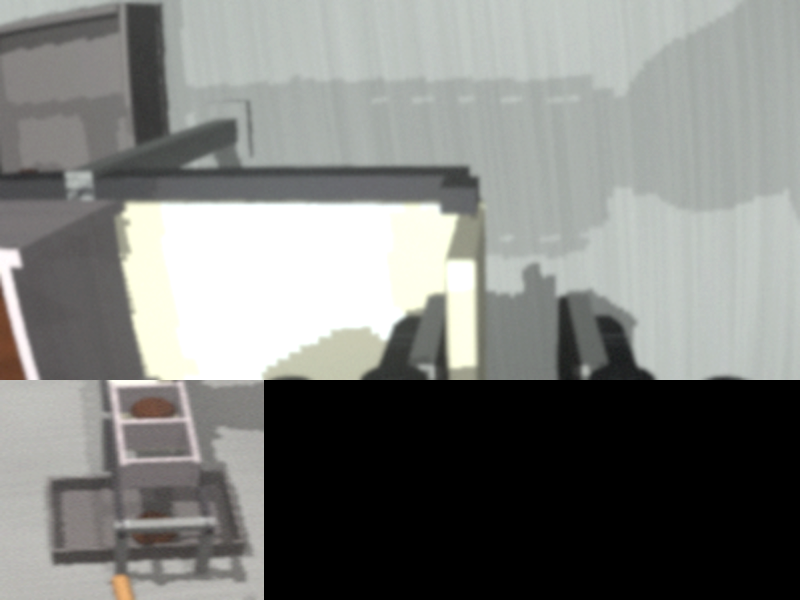

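The rear knob lies in the tray at (155,525) and the front knob is still in its cell. The lip (cols 445-480) is level with the tab (442-478). I'll let it rest while I centre and narrow the fingers, then ease the gate shut.

Scaled: -12 mm / 500 = -0.024, -9 mm / 500 = -0.018.

```bash
python3 jog.py '{"segments": [[0,0,0,0,0,0],[0,0,0,0,0,0],[0,-0.006,0,0,0,0],[0,-0.012,0,0,0,0],[0,-0.018,0,0,0,0],[0,-0.024,0,0,0,0],[0,-0.024,0,0,0,0],[0,-0.024,0,0,0,0]]}'; python3 jog.py '{"segments": [[0,0,0,0,0,0],[0,0,0,0,0,0],[0,0,0,0,0,0],[0,0,0,0,0,0]]}' 16; python3 -c "
from h import *
go(-110,0,130)"
```

```text
clock: 12.7
position: [437.6, 15.7, 131.0]
ee_rot: [-0.669, 0.744, 0.0, -0.0]
contact_force: [-0.1, -0.4, -0.5]
gripper_width: 23.9
grasp_force: 0.0
clock: 13.1
position: [437.7, 15.7, 131.1]
ee_rot: [-0.669, 0.744, -0.0, 0.0]
contact_force: [0.1, -0.9, -0.3]
gripper_width: 15.5
grasp_force: 0.0
at disp [-158.     0.4  131.1] t 13.1 F [ 0.1 -0.9 -0.3] w 15.460767275109422
shift [  0.4 -48.    1.1] turn [-0.0001  0.      0.0001]
```

Scaled: -11 mm / 500 = -0.022, -9.5 mm / 500 = -0.019.

```bash
python3 jog.py '{"segments": [[0,-0.002,0,0,0,0],[0,-0.004,0,0,0,0],[0,-0.006,0,0,0,0],[0,-0.008,0,0,0,0],[0,-0.01,0,0,0,0],[0,-0.012,0,0,0,0],[0,-0.014,0,0,0,0],[0,-0.016,0,0,0,0],[0,-0.019,0,0,0,0],[0,-0.022,0,0,0,0]]}'; python3 -c "
from h import *
print(loc())"; python3 jog.py '{"segments": [[0,-0.006,0,0,0,0],[0,-0.012,0,0,0,0],[0,-0.018,0,0,0,0],[0,-0.024,0,0,0,0],[0,-0.03,0,0,0,0],[0,-0.036,0,0,0,0],[0,-0.042,0,0,0,0],[0,-0.048,0,0,0,0],[0,-0.054,0,0,0,0],[0,-0.06,0,0,0,0]]}';  python3 -c "
from h import *
print(loc())"; python3 jog.py '{"segments": [[0,-0.004,0,0,0,0],[0,-0.008,0,0,0,0],[0,-0.012,0,0,0,0],[0,-0.016,0,0,0,0],[0,-0.018,0,0,0,0],[0,-0.02,0,0,0,0]]}';  python3 -c "
from h import *
print(loc())"
```

```text
clock: 14.1
position: [445.3, 14.1, 130.2]
ee_rot: [-0.668, 0.744, 0.002, -0.003]
contact_force: [-9.3, 4.5, 4.8]
gripper_width: 16.4
grasp_force: 4.7
[-150.3   -0.4  130.2]
clock: 15.1
position: [474.6, 10.8, 130.2]
ee_rot: [-0.668, 0.744, 0.003, -0.004]
contact_force: [-9.1, 3.0, 5.2]
gripper_width: 16.2
grasp_force: 5.0
[-120.7   -0.6  130.2]
clock: 15.7
position: [484.6, 9.7, 130.1]
ee_rot: [-0.668, 0.744, 0.002, -0.004]
contact_force: [-9.5, 3.2, 5.5]
gripper_width: 16.4
grasp_force: 4.7
[-110.7   -0.6  130.1]
```

Scaled: -8 mm / 500 = -0.016, -7 mm / 500 = -0.014.

```bash
python3 jog.py '{"segments": [[0,-0.002,0,0,0,0],[0,-0.004,0,0,0,0],[0,-0.006,0,0,0,0],[0,-0.008,0,0,0,0],[0,-0.01,0,0,0,0],[0,-0.012,0,0,0,0],[0,-0.014,0,0,0,0],[0,-0.016,0,0,0,0]]}';  python3 -c "
from h import *
print(loc())"; python3 jog.py '{"segments": [[0,-0.002,0,0,0,0],[0,-0.004,0,0,0,0],[0,-0.004,0,0,0,0]]}';  python3 -c "
from h import *
print(loc())"
```

```text
clock: 16.5
position: [492.5, 8.8, 130.2]
ee_rot: [-0.668, 0.744, 0.002, -0.004]
contact_force: [-8.2, 2.1, 5.3]
gripper_width: 16.3
grasp_force: 4.8
[-102.8   -0.7  130.2]
clock: 16.8
position: [494.6, 8.6, 130.2]
ee_rot: [-0.668, 0.744, 0.002, -0.004]
contact_force: [-8.0, 1.7, 4.1]
gripper_width: 15.9
grasp_force: 4.5
[-100.6   -0.7  130.2]
```

Scaled: -1 mm / 500 = -0.002, -0.5 mm / 500 = -0.001.

```bash
for k in 1 2 3; do python3 jog.py '{"segments": [[0,-0.001,0,0,0,0],[0,-0.002,0,0,0,0],[0,-0.002,0,0,0,0]]}' | grep force;  python3 -c "
from h import *
print(loc())"; done
```

```text
contact_force: [-9.2, 1.7, 5.5]
grasp_force: 4.6
[-99.7  -0.7 130.2]
contact_force: [-9.5, 1.6, 5.5]
grasp_force: 4.6
[-98.7  -0.7 130.2]
contact_force: [-9.3, 1.8, 5.6]
grasp_force: 4.6
[-97.7  -0.7 130.2]
```

Scaled: -1 mm / 500 = -0.002, -0.5 mm / 500 = -0.001.

```bash
for k in 1 2 3; do python3 jog.py '{"segments": [[0,-0.001,0,0,0,0],[0,-0.002,0,0,0,0],[0,-0.002,0,0,0,0]]}' | grep force;  python3 -c "
from h import *
print(loc())"; done
```

```text
contact_force: [-9.2, 1.7, 4.7]
grasp_force: 4.6
[-96.7  -0.7 130.2]
contact_force: [-9.5, 1.6, 5.0]
grasp_force: 4.8
[-95.8  -0.7 130.2]
contact_force: [-11.8, 2.8, 7.8]
grasp_force: 6.2
[-95.8  -0.8 130.1]
```

The force rises while the position holds, so the gate is at its stop. I'll centre the fingers on the lip and lift.

Scaled: 8.5 mm / 500 = 0.017, 8 mm / 500 = 0.016.

```bash
python3 jog.py '{"segments": [[0,0.004,0,0,0,0],[0,0.008,0,0,0,0],[0,0.012,0,0,0,0],[0,0.016,0,0,0,0],[0,0.017,0,0,0,0],[0,0.017,0,0,0,0],[0,0.017,0,0,0,0]]}' | grep force; python3 -c "
from h import *
print(loc())"; python3 jog.py '{"segments": [[0,0,-0.01,0,0,0],[0,0,-0.024,0,0,0],[0,0,-0.04,0,0,0],[0,0,-0.06,0,0,0],[0,0,-0.09,0,0,0],[0,0,-0.13,0,0,0],[0,0,-0.18,0,0,0],[0,0,-0.24,0,0,0],[0.06,0.12,-0.26,0,0,0],[0.06,0.14,-0.26,0,0,0]]}'; python3 jog.py '{"segments": [[0.08,0,0,0,0,0],[0.16,0,0,0,0,0],[0.24,0,0,0,0,0],[0.32,0,0,0,0,0],[0.4,0,0,0,0,0],[0.48,0,0,0,0,0],[0.54,0,0,0,0,0],[0.56,0,0,0,0,0],[0.56,0,0,0,0,0]]}' | grep force; python3 - <<'E'
from h import *
t=cv2.resize(arm.get_image("top")[85:265,175:375],(400,360),interpolation=cv2.INTER_CUBIC); s=cv2.resize(arm.get_image("scene")[160:305,220:380],(400,360),interpolation=cv2.INTER_CUBIC)
cv2.imwrite("pics/end.png",cv2.convertScaleAbs(np.hstack([t,s]),alpha=1.5))
E
```

```text
contact_force: [0.2, 0.1, 0.8]
grasp_force: 0.0
[-99.2   0.5 131.1]
clock: 20.3
position: [421.7, -13.5, 262.8]
ee_rot: [-0.668, 0.744, -0.0, 0.001]
contact_force: [-1.4, 0.3, 0.2]
gripper_width: 15.8
grasp_force: 0.0
contact_force: [0.0, 1.0, -0.2]
grasp_force: 0.0
```

View pics/end.png

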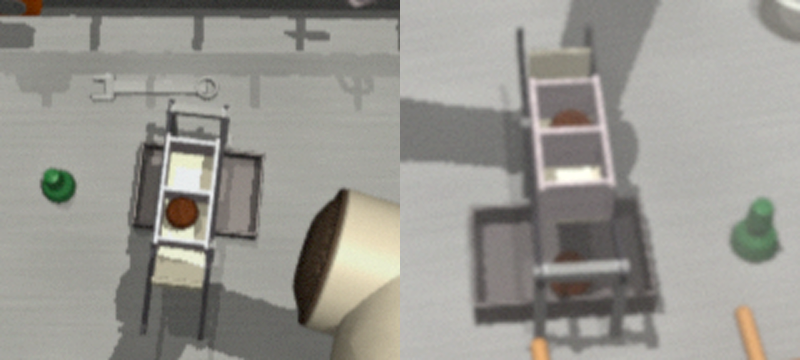

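The gate is shut with its floor back under the rear cell. The front knob is at (182,211), the rear knob is in the tray at (570,275) in the right panel, and the bystanders haven't moved. I'll check the tray's position once more before handing in.

```bash
python3 - <<'E'
from h import *
Z=[(55,80,30),(-55,80,30),(55,-80,30),(-55,-80,30)]
t=fit([("top",Z,np.array([(146,144),(135,230),(264,154),(257,239)])/2+[175,85]),("scene",Z[2:]+Z[:2],np.array([(476,310),(472,208),(658,298),(637,202)])*[.4,.4028]+[220-160,160])],[620,0,-.1])
d=t[:2]-Q[:2];c,s=np.cos(Q[2]),np.sin(Q[2]);x,y=c*d[0]+s*d[1]-29,-s*d[0]+c*d[1];print(x,y,t[2]-Q[2])
if abs(x)<20 and abs(y)<35: print(arm.job_done())
E
```

```text
rms px 1.861786532881014 q [ 6.29034718e+02 -1.53017233e+01 -9.61355208e-02]
6.555283220938996 -10.217264031978146 0.009864479184406832
the job is handed in; nothing more can be done
None
```

The job is handed in, though no verdict was returned: the tray is under the outlet (about 7 mm off in x, 10 mm in y) with the rear knob in it, the front knob is still in its cell, the gate is shut, and the other items looked undisturbed.

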